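# Lay a staggered fire-brick screen and cap it from the mould

### The job

Finish the fire-brick heat screen on its mortared bottom course: lay all the loose bricks dry in staggered courses, each flat, square with the wall and centred over a joint of the course below, filling a course before starting the next. Only when they are all laid, press the knock-out lever of the brick mould fully down to raise the pressed brick, and lay that brick last, in the next free place in the same way (on top of the others); then lift the lever right up again so that the mould is ready for the next brick. Do not knock over the frit jar that stands beyond the mould.

Things in the scene. Friction and masses are not known exactly. Their poses are not given: they have to be found in the camera images.
- brick_1: loose fire brick, cream, 80 x 50 x 30 mm (own x, y, z), plain block with a shallow 3 mm recess in both large faces, 0.13-0.25 kg; origin at its centre; lies flat in front of the footing at the start, or is absent (None)
- brick_2: loose fire brick, cream, 80 x 50 x 30 mm (own x, y, z), plain block with a shallow 3 mm recess in both large faces, 0.13-0.25 kg; origin at its centre; lies flat in front of the footing at the start, or is absent (None)
- brick_3: loose fire brick, cream, 80 x 50 x 30 mm (own x, y, z), plain block with a shallow 3 mm recess in both large faces, 0.13-0.25 kg; origin at its centre; lies flat in front of the footing at the start, or is absent (None)
- brick_4: loose fire brick, cream, 80 x 50 x 30 mm (own x, y, z), plain block with a shallow 3 mm recess in both large faces, 0.13-0.25 kg; origin at its centre; lies flat in front of the footing at the start, or is absent (None)
- brick_5: loose fire brick, cream, 80 x 50 x 30 mm (own x, y, z), plain block with a shallow 3 mm recess in both large faces, 0.13-0.25 kg; origin at its centre; lies flat in front of the footing at the start, or is absent (None)
- pressed_brick: fire brick of the same size, 80 x 50 x 30 mm, origin at its centre, long axis = own x; at the start it is seated in the mould's pocket, its top flush with the mould's top (2 mm gap all round, no room to grip); the knock-out lever lifts it 26 mm
- footing: fixed start of the wall: slab 374 x 136 x 8 mm (own y +29 to -107 mm) with four mortared bricks in a row along its own x (6 mm joints, pitch 86 mm), top of this bottom course 38 mm above the table, and behind it (y -29 to -99 mm, away from the robot) a plain ledge 37 mm high with a steel edging 66 mm high at its back, no part of the wall; origin on the table under the middle of the brick row, z up
- bed_2a (a point): where the centre of a brick in course 2 belongs: over one of the three joints of the mortared bottom course, 53 mm above the table; x along the wall; neighbours in a course are 86 mm apart (6 mm open joint)
- bed_2b (a point): where the centre of a brick in course 2 belongs: over one of the three joints of the mortared bottom course, 53 mm above the table; x along the wall; neighbours in a course are 86 mm apart (6 mm open joint)
- bed_2c (a point): where the centre of a brick in course 2 belongs: over one of the three joints of the mortared bottom course, 53 mm above the table; x along the wall; neighbours in a course are 86 mm apart (6 mm open joint)
- bed_3a (a point): where the centre of a brick in course 3 belongs: over a joint between two bricks of course 2, 83 mm above the table; x along the wall; neighbours in a course are 86 mm apart (6 mm open joint)
- bed_3b (a point): where the centre of a brick in course 3 belongs: over a joint between two bricks of course 2, 83 mm above the table; x along the wall; neighbours in a course are 86 mm apart (6 mm open joint)
- bed_4a (a point): where the centre of a brick in course 4 belongs: over the joint of course 3, 113 mm above the table; x along the wall; neighbours in a course are 86 mm apart (6 mm open joint)
- brick_mould: fixed metal brick mould, base 112 x 150 mm (own x, y), top 54 mm above the table, walls 14 mm thick round a pocket 54 x 84 mm; origin on the table under the pocket's centre; the lever sticks out to its own -x. The seated brick's long axis lies along the mould's y
- mould_top (a point): centre of the pocket's mouth, level with the mould's top face, 54 mm above the table
- knockout (a joint): angle of the knock-out lever, 0 = up (brick seated), 0.62 = pressed fully down (brick raised 26 mm); stiff, needs about 4 to 6 N at the pad, stays where it is left; it can be raised again by pinching the pad across its 44 mm width from above and lifting
- lever_pad (a point): centre of the top of the lever's pad (plate 34 mm along the lever, 44 mm across it, 8 mm thick, at the lever's end, its 44 mm width along the mould's y, 95 mm from its hinge); about 79 mm above the table when up and 21 mm when fully down; it moves almost straight down
- frit_jar_a: bystander beyond the mould: loose glass frit jar with a lid, 53 mm across, 63 mm tall, origin under its centre
There are look-alikes about, which are no part of the job. Leave any black look-alike of the brick_5 alone.

How it is judged:
On the way, in this order (a step that is already met when the one before it is completed fails the run):
1. all the loose bricks present lie in the second and third courses, each over a joint (((horizontal distance between brick_1 and bed_2a below 0.013 m and z of brick_1 in the frame of bed_2a between -0.008 and 0.008 m and angle between the x axis of brick_1 and the x axis of bed_2a, either way round below 0.14 rad and angle between the z axis of brick_1 and the z axis of bed_2a, either way round below 0.1 rad) or (horizontal distance between brick_1 and bed_2b below 0.013 m and z of brick_1 in the frame of bed_2b between -0.008 and 0.008 m and angle between the x axis of brick_1 and the x axis of bed_2b, either way round below 0.14 rad and angle between the z axis of brick_1 and the z axis of bed_2b, either way round below 0.1 rad) or (horizontal distance between brick_1 and bed_2c below 0.013 m and z of brick_1 in the frame of bed_2c between -0.008 and 0.008 m and angle between the x axis of brick_1 and the x axis of bed_2c, either way round below 0.14 rad and angle between the z axis of brick_1 and the z axis of bed_2c, either way round below 0.1 rad) or (horizontal distance between brick_1 and bed_3a below 0.013 m and z of brick_1 in the frame of bed_3a between -0.008 and 0.008 m and angle between the x axis of brick_1 and the x axis of bed_3a, either way round below 0.14 rad and angle between the z axis of brick_1 and the z axis of bed_3a, either way round below 0.1 rad) or (horizontal distance between brick_1 and bed_3b below 0.013 m and z of brick_1 in the frame of bed_3b between -0.008 and 0.008 m and angle between the x axis of brick_1 and the x axis of bed_3b, either way round below 0.14 rad and angle between the z axis of brick_1 and the z axis of bed_3b, either way round below 0.1 rad)) and linear speed of each of brick_1, brick_2, brick_3, brick_4, brick_5 below 0.03 m/s and ((horizontal distance between brick_2 and bed_2a below 0.013 m and z of brick_2 in the frame of bed_2a between -0.008 and 0.008 m and angle between the x axis of brick_2 and the x axis of bed_2a, either way round below 0.14 rad and angle between the z axis of brick_2 and the z axis of bed_2a, either way round below 0.1 rad) or (horizontal distance between brick_2 and bed_2b below 0.013 m and z of brick_2 in the frame of bed_2b between -0.008 and 0.008 m and angle between the x axis of brick_2 and the x axis of bed_2b, either way round below 0.14 rad and angle between the z axis of brick_2 and the z axis of bed_2b, either way round below 0.1 rad) or (horizontal distance between brick_2 and bed_2c below 0.013 m and z of brick_2 in the frame of bed_2c between -0.008 and 0.008 m and angle between the x axis of brick_2 and the x axis of bed_2c, either way round below 0.14 rad and angle between the z axis of brick_2 and the z axis of bed_2c, either way round below 0.1 rad) or (horizontal distance between brick_2 and bed_3a below 0.013 m and z of brick_2 in the frame of bed_3a between -0.008 and 0.008 m and angle between the x axis of brick_2 and the x axis of bed_3a, either way round below 0.14 rad and angle between the z axis of brick_2 and the z axis of bed_3a, either way round below 0.1 rad) or (horizontal distance between brick_2 and bed_3b below 0.013 m and z of brick_2 in the frame of bed_3b between -0.008 and 0.008 m and angle between the x axis of brick_2 and the x axis of bed_3b, either way round below 0.14 rad and angle between the z axis of brick_2 and the z axis of bed_3b, either way round below 0.1 rad)) and ((horizontal distance between brick_3 and bed_2a below 0.013 m and z of brick_3 in the frame of bed_2a between -0.008 and 0.008 m and angle between the x axis of brick_3 and the x axis of bed_2a, either way round below 0.14 rad and angle between the z axis of brick_3 and the z axis of bed_2a, either way round below 0.1 rad) or (horizontal distance between brick_3 and bed_2b below 0.013 m and z of brick_3 in the frame of bed_2b between -0.008 and 0.008 m and angle between the x axis of brick_3 and the x axis of bed_2b, either way round below 0.14 rad and angle between the z axis of brick_3 and the z axis of bed_2b, either way round below 0.1 rad) or (horizontal distance between brick_3 and bed_2c below 0.013 m and z of brick_3 in the frame of bed_2c between -0.008 and 0.008 m and angle between the x axis of brick_3 and the x axis of bed_2c, either way round below 0.14 rad and angle between the z axis of brick_3 and the z axis of bed_2c, either way round below 0.1 rad) or (horizontal distance between brick_3 and bed_3a below 0.013 m and z of brick_3 in the frame of bed_3a between -0.008 and 0.008 m and angle between the x axis of brick_3 and the x axis of bed_3a, either way round below 0.14 rad and angle between the z axis of brick_3 and the z axis of bed_3a, either way round below 0.1 rad) or (horizontal distance between brick_3 and bed_3b below 0.013 m and z of brick_3 in the frame of bed_3b between -0.008 and 0.008 m and angle between the x axis of brick_3 and the x axis of bed_3b, either way round below 0.14 rad and angle between the z axis of brick_3 and the z axis of bed_3b, either way round below 0.1 rad)) and ((horizontal distance between brick_4 and bed_2a below 0.013 m and z of brick_4 in the frame of bed_2a between -0.008 and 0.008 m and angle between the x axis of brick_4 and the x axis of bed_2a, either way round below 0.14 rad and angle between the z axis of brick_4 and the z axis of bed_2a, either way round below 0.1 rad) or (horizontal distance between brick_4 and bed_2b below 0.013 m and z of brick_4 in the frame of bed_2b between -0.008 and 0.008 m and angle between the x axis of brick_4 and the x axis of bed_2b, either way round below 0.14 rad and angle between the z axis of brick_4 and the z axis of bed_2b, either way round below 0.1 rad) or (horizontal distance between brick_4 and bed_2c below 0.013 m and z of brick_4 in the frame of bed_2c between -0.008 and 0.008 m and angle between the x axis of brick_4 and the x axis of bed_2c, either way round below 0.14 rad and angle between the z axis of brick_4 and the z axis of bed_2c, either way round below 0.1 rad) or (horizontal distance between brick_4 and bed_3a below 0.013 m and z of brick_4 in the frame of bed_3a between -0.008 and 0.008 m and angle between the x axis of brick_4 and the x axis of bed_3a, either way round below 0.14 rad and angle between the z axis of brick_4 and the z axis of bed_3a, either way round below 0.1 rad) or (horizontal distance between brick_4 and bed_3b below 0.013 m and z of brick_4 in the frame of bed_3b between -0.008 and 0.008 m and angle between the x axis of brick_4 and the x axis of bed_3b, either way round below 0.14 rad and angle between the z axis of brick_4 and the z axis of bed_3b, either way round below 0.1 rad)) and ((horizontal distance between brick_5 and bed_2a below 0.013 m and z of brick_5 in the frame of bed_2a between -0.008 and 0.008 m and angle between the x axis of brick_5 and the x axis of bed_2a, either way round below 0.14 rad and angle between the z axis of brick_5 and the z axis of bed_2a, either way round below 0.1 rad) or (horizontal distance between brick_5 and bed_2b below 0.013 m and z of brick_5 in the frame of bed_2b between -0.008 and 0.008 m and angle between the x axis of brick_5 and the x axis of bed_2b, either way round below 0.14 rad and angle between the z axis of brick_5 and the z axis of bed_2b, either way round below 0.1 rad) or (horizontal distance between brick_5 and bed_2c below 0.013 m and z of brick_5 in the frame of bed_2c between -0.008 and 0.008 m and angle between the x axis of brick_5 and the x axis of bed_2c, either way round below 0.14 rad and angle between the z axis of brick_5 and the z axis of bed_2c, either way round below 0.1 rad) or (horizontal distance between brick_5 and bed_3a below 0.013 m and z of brick_5 in the frame of bed_3a between -0.008 and 0.008 m and angle between the x axis of brick_5 and the x axis of bed_3a, either way round below 0.14 rad and angle between the z axis of brick_5 and the z axis of bed_3a, either way round below 0.1 rad) or (horizontal distance between brick_5 and bed_3b below 0.013 m and z of brick_5 in the frame of bed_3b between -0.008 and 0.008 m and angle between the x axis of brick_5 and the x axis of bed_3b, either way round below 0.14 rad and angle between the z axis of brick_5 and the z axis of bed_3b, either way round below 0.1 rad))), for 0.2 s.
2. then the knock-out lever is pressed down and the pressed brick stands raised in its mould (value of joint knockout above 0.55 rad and z of pressed_brick in the frame of mould_top between 0.005 and 0.016 m and horizontal distance between pressed_brick and mould_top below 0.008 m), for 0.2 s.
At the end, for the whole second after the job is handed in: Every loose brick lies in a course-2 or course-3 place and the pressed brick in a course-3 or course-4 place: centre within 13 mm of the place (8 mm in height), within 8 degrees of the wall's line, flat within 6 degrees, at rest; the lever is back within 0.12 rad of fully up (all of step 1 and ((horizontal distance between pressed_brick and bed_3a below 0.013 m and z of pressed_brick in the frame of bed_3a between -0.008 and 0.008 m and angle between the x axis of pressed_brick and the x axis of bed_3a, either way round below 0.14 rad and angle between the z axis of pressed_brick and the z axis of bed_3a, either way round below 0.1 rad) or (horizontal distance between pressed_brick and bed_3b below 0.013 m and z of pressed_brick in the frame of bed_3b between -0.008 and 0.008 m and angle between the x axis of pressed_brick and the x axis of bed_3b, either way round below 0.14 rad and angle between the z axis of pressed_brick and the z axis of bed_3b, either way round below 0.1 rad) or (horizontal distance between pressed_brick and bed_4a below 0.013 m and z of pressed_brick in the frame of bed_4a between -0.008 and 0.008 m and angle between the x axis of pressed_brick and the x axis of bed_4a, either way round below 0.14 rad and angle between the z axis of pressed_brick and the z axis of bed_4a, either way round below 0.1 rad)) and linear speed of pressed_brick below 0.03 m/s and value of joint knockout below 0.12 rad); the robot touches nothing.
It fails at once if the frit jar beyond the mould is knocked over (angle between frit_jar_a's own z axis and vertical above 0.6 rad).
Of brick_1, brick_2, brick_3, brick_4, brick_5 only 3 to 5 are there at a start; the rules pass over those that are not, and their reading is None.
At some moment in a run one of brick_1, brick_2, brick_3, brick_4, brick_5 may be knocked a few centimetres aside while the robot is not near it.
Once in a run the grip may slacken for a moment while it holds something.
It also fails if it takes over 210 s, if anything falls off the work surface, if the arm or the gripper's body presses on something with over 40 N, if the wrist force passes 120 N, or if a joint passes its speed limit or range.

### The arm

A 6-joint arm with a two-finger parallel gripper is mounted at the origin on a cart in front of the work surface, level with it; the furniture and walls round the work are solid. World frame = base frame: x ahead of the robot, y to its left, z up, the work surface at z = 0. Lengths are in m, angles in rad, forces in N, time in s.
With the tool pointing down it reaches from about 0.325 to 0.775 m from the base axis. Payload 9.3 kg.
Tool frame: the origin (TCP) lies on the centre line of the jaws, within the pads' length; the fingertips stand 8 mm ahead of it and the grasp point (between the pads) lies 11 mm behind it (r.tcp_to_tips is the distance from the TCP to the fingertips, in m); z points along the fingers, y is the line along which they close (so a half turn about z gives the same grasp; the last joint's range is limited). The gripper opens to 85 mm and grips with 20 to 120 N. Pads are 22 mm wide; open, the fingers measure 114 mm over their backs; the gripper's body (76 mm by 85 mm) begins 54 mm behind the grasp point. The pads swing forward as they close: fully open they stand 13 mm farther back than shut.
Start: joints at [-1.424, 0.259, 0.021, 1.334, 0, 1.418], TCP at [0.162, -0.525, 0.239] pointing down, gripper open.
Joint ranges: [-3.04, 3.04], [-0.91, 1.82], [-1.04, 1.36], [-1.92, 1.95], [-1.52, 1.45], [-3.14, 3.14]. Speed limits (rad/s): [2.22, 2.22, 2.79, 3.14, 3.14, 3.14].

### API

Orientations are given as a unit quaternion [w, x, y, z].
In Python, from workcell import telemetry, camera, ticket, nets, r gives the robot as it stands.
- The arm moves only by the tool jog_arm, never from a script. Its arguments are lists of equal length, an entry for each row: "dp": the shift along the tool's x, y, z scaled (see below), a list of three; "rot": the turn, a rotation vector about the tool's x, y, z scaled (see below), a list of three. In form: {"dp": [[tx, ty, tz], ...], "rot": [[ax, ay, az], ...]}. A call has exactly 10 rows; each row is the pose to reach, as a shift and turn from the pose commanded when the call began, along the tool's axes at that moment, turning the shorter way round; what a row does not reach only later rows make up. The controller multiplies each number of a shift by 0.6 m and each number of a turn by 180 degrees. A row lasts 1/8 s, in which the tool goes at most 62.5 mm and 10.7 degrees, less where a joint would pass 70% of its speed; a pose out of reach is approached as far as the arm can. A call with a number of a shift or a turn outside -1 to 1 is refused whole. A call with a gripper value outside its range is refused whole. "claw" is the closure, from 0 (fully open) to 1 (shut), set as the call begins (left out, the last holds). The fingers move at their own pace and stop on an object; "grip_force" is the grip in N (left out, the last holds). Time passes only in rows, so rows that repeat a pose let the fingers close, or fill a call up. It gives the time, the measured TCP pose, the force, the opening and the grip force at its end, in the units of the state.
- telemetry.get_obs(): the state, without advancing time (a new reading comes with each control period).
- camera(name): name is "scene" or "top" or "wrist"; returns a dict with "img" (480x640x3 uint8, red, green, blue), "depth" (480x640 float32, m along the optical axis (not along the pixel's ray), 0 where there is no reading), "fx", "fy", "cx", "cy" (pixels), "position" and "attitude" of the camera in the world. Camera axes: x right, y up, looking along -z (the intrinsics and any distortion apply to the point x, -y, -z); pixel columns grow to the right and rows downward; lengths in m; the calibration is good to about 2 mm. A picture is of the moment at which its call begins.
- ticket.close_job(): hands the job in; it is judged then, once.
Trained networks look in a picture, given as the dict that the camera call returned (one of the last four; its "shot" number tells which), for a name from the list of things; names that differ only in an ending like _2 or _b are one class to them, and where a whole thing is asked for, a point or a joint stands for the part that bears it (a point fixed in the world has none). Each returns a list of dicts, best first, with "score" (0 to 1); they miss things now and then, are a little off and sometimes report something else, mostly with a low value. They report only what shows in the picture. A call takes as long as a camera call. They do not tell look-alikes from the thing itself.
- nets.recognise(name, picture): "position" ([x, y, z] in m, in world coordinates, good to about 4 mm: the middle of the surface that is visible of it).
- nets.silhouettes(name, picture): "region" (480x640 bool, what is visible of it).
- nets.pinpoint(name, picture): "position" ([x, y, z] in m, in world coordinates, good to about 4 mm: a listed point, or the origin of a listed thing).
The state is a dict: "t": time; "joint_pos": joint angles; "qd": joint speeds; "effort": joint torques, N m; "tool_pos": TCP position; "tcp_rot": TCP orientation; "contact_force": force on the tool from outside, world axes, zero at the start; "ft_torque": the same for the moment, N m; "width": opening from 0.0 (shut) to 1.0 (fully open); "grip_force": force on a finger pad.
Only numpy, scipy, OpenCV 4.12 (cv2) and the standard library are available. Lean on these libraries where they do the work, as an engineer would, in place of code of your own. Each camera call takes 0.05 s, during which the arm holds its last target. There are 200 camera calls.

## Working session

There is one attempt and no reset: what is moved stays moved. The work goes in short steps, Python scripts to look and compute and a tool call to move; the robot and the scene stay as the last step left them, time stands still between calls to the robot, and variables do not carry over. Pictures are saved under pics/ and viewed, at most 14 in all, crops included, and the job is handed in when it is done.

Besides the shell and the picture viewer there is one more tool, called after "Request:" as name(argument=value, ...) on one line, values as JSON. jog_arm: Moves the arm, as the interface text tells. Its arguments: {"type":"object","properties":{"dp":{"type":"array","items":{"type":"array","items":{"type":"number"}}},"rot":{"type":"array","items":{"type":"array","items":{"type":"number"}}},"claw":{"type":"number"},"grip_force":{"type":"number"}},"required":["dp","rot"]}

```bash
mkdir -p pics; ls
cat > h.py <<'E'
import numpy as np, cv2
from scipy.spatial.transform import Rotation as R
from workcell import telemetry, camera, ticket, nets, r
def rot(q): return R.from_quat([q[1],q[2],q[3],q[0]])
def cloud(c):
    v,u=np.mgrid[:480,:640]; d=c["depth"]
    p=np.stack([(u-c["cx"])/c["fx"]*d,-(v-c["cy"])/c["fy"]*d,-d],-1)
    return p@rot(c["attitude"]).as_matrix().T+np.array(c["position"])
def save(n,img): cv2.imwrite("pics/"+n+".png",img[...,::-1])
E
python3 - <<'E'
from h import *
o=telemetry.get_obs();print(o)
a=camera("top");b=camera("scene")
print({k:a[k] for k in a if k not in("img","depth")})
save("top",a["img"]);save("scene",b["img"])
for c in(a,b):
  for n in["brick_1","footing","bed_2a","bed_2b","bed_2c","brick_mould","mould_top","lever_pad","frit_jar_a","pressed_brick"]:
    print(n,[(np.round(x["position"],3).tolist(),round(x["score"],2)) for x in nets.pinpoint(n,c)])
E
```

```text
pics
{'t': 0.0, 'joint_pos': array([-1.42361719e+00,  2.59222763e-01,  2.07560329e-02,  1.33369709e+00,
        1.13074775e-05,  1.41820056e+00]), 'qd': array([-0.00083765, -0.00031123,  0.00079567, -0.00119382,  0.00066759,
        0.00128242]), 'effort': array([-3.70199283e-03, -5.55643094e+01,  3.44528711e+01,  1.37908937e-02,
       -3.15503812e-04,  3.45729427e-05]), 'tool_pos': array([ 0.16237903, -0.5252037 ,  0.2386473 ]), 'tcp_rot': array([-6.83729154e-04,  9.88787661e-01,  1.49326805e-01,  7.50551642e-06]), 'contact_force': array([-0.34640534,  0.5653949 , -0.01623727]), 'ft_torque': array([-0.0394088 ,  0.05082937, -0.03816925]), 'grip_force': 0.0, 'width': 1.0014431197608171}
{'fx': 543.7376001161795, 'fy': 543.7376001161795, 'cx': 316.91684556954783, 'cy': 230.71764613642523, 'position': array([0.4474809 , 0.14381749, 1.10935174]), 'attitude': array([-0.69913693, -0.0240105 ,  0.03337886,  0.71380452]), 'shot': 1}
brick_1 [([0.425, 0.024, 0.015], 0.87), ([0.53, 0.033, 0.015], 0.79), ([0.484, 0.162, 0.014], 0.79), ([0.412, -0.107, 0.012], 0.74)]
footing [([0.659, 0.049, -
[... 342 characters left out ...]
6, 0.27, 0.079], 0.54)]
pressed_brick [([0.489, 0.333, 0.042], 0.64)]
brick_1 [([0.411, -0.109, 0.018], 0.66), ([0.418, 0.027, 0.013], 0.62), ([0.525, 0.033, 0.017], 0.61), ([0.537, -0.08, 0.012], 0.58), ([0.49, 0.166, 0.015], 0.57)]
footing [([0.657, 0.044, -0.002], 0.76)]
bed_2a [([0.683, -0.039, 0.052], 0.67)]
bed_2b [([0.659, 0.044, 0.053], 0.65)]
bed_2c [([0.638, 0.125, 0.051], 0.82)]
brick_mould [([0.486, 0.337, 0.001], 0.84)]
mould_top [([0.488, 0.336, 0.055], 0.69), ([0.63, 0.305, 0.001], 0.38)]
lever_pad [([0.352, 0.264, 0.079], 0.61)]
frit_jar_a [([0.631, 0.303, 0.004], 0.71), ([0.487, 0.335, 0.001], 0.4)]
pressed_brick [([0.684, -0.039, 0.054], 0.65), ([0.491, 0.331, 0.037], 0.6)]
```

View pics/top.png

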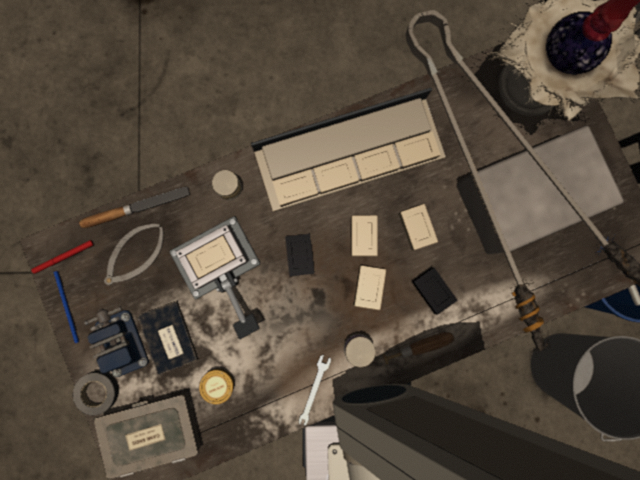

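View pics/scene.png

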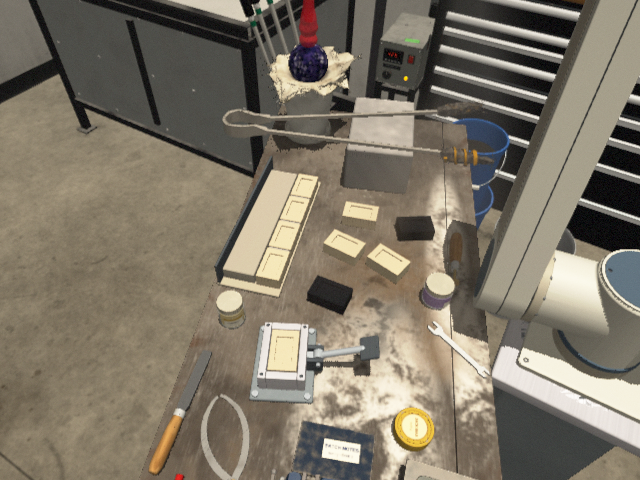

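Top view: the cream bricks are at (364,236), (419,227) and (370,287). The black look-alikes to leave alone are at (300,255) and (434,290). The mould is at (213,257), its lever pad at (247,325), the jar at (226,183), and the mortared course at (283..420, 150..188). Next I measure these from depth.

```bash
cat >> h.py <<'E'
def creammask(c): 
    h=cv2.cvtColor(c["img"],cv2.COLOR_RGB2HSV).astype(int)
    return (h[...,2]>130)&(h[...,1]>25)&(h[...,1]<140)&(h[...,0]>8)&(h[...,0]<35)
def rect(pts):
    (cx,cy),(w,h),a=cv2.minAreaRect((pts*1000).astype(np.float32))
    if w<h: w,h,a=h,w,a+90
    return round(cx/1000,4),round(cy/1000,4),round(w,1),round(h,1),round((a+90)%180-90,1)
def blobs(c,z0,z1,lo=300,cream=True):
    P=cloud(c); m=(P[...,2]>z0)&(P[...,2]<z1)&(c["depth"]>0)
    if cream: m&=creammask(c)
    m=cv2.morphologyEx(m.astype(np.uint8),cv2.MORPH_OPEN,np.ones((3,3)))
    n,l,s,ce=cv2.connectedComponentsWithStats(m,connectivity=4)
    for i in range(1,n):
        if s[i,4]>lo:
            p=P[l==i]; print(ce[i].round(),s[i,4],rect(p[:,:2]),"z",p[:,2].mean().round(4))
E
python3 - <<'E'
from h import *
a=camera("top");P=cloud(a)
print("bricks");blobs(a,.02,.045)
print("all 46-62");blobs(a,.046,.062,100,False)
print("pad");blobs(a,.062,.1,60,False)
print("tall");blobs(a,.1,.3,200,False)
for u,v in[(364,236),(419,227),(370,287),(300,255),(434,290),(226,183),(247,325),(213,257),(283,188),(420,150),(360,350),(545,190),(470,130),(520,270),(500,100),(360,120),(340,150),(230,290),(320,360)]: print(u,v,P[v,u].round(3))
E
```

```text
bricks
[345. 138.] 5398 (0.7208, 0.066, 337.9, 68.0, -73.8) z 0.0364
[355. 168.] 4148 (0.6598, 0.0473, 339.1, 50.6, -73.5) z 0.0362
[419. 226.] 975 (0.5401, -0.0749, 79.1, 51.0, 17.4) z 0.0281
[364. 235.] 994 (0.5241, 0.0346, 78.8, 49.3, -1.3) z 0.0283
[370. 287.] 1010 (0.4213, 0.0266, 79.9, 50.4, -10.8) z 0.0285
[216. 387.] 409 (0.2336, 0.3325, 43.2, 41.9, -3.7) z 0.0255
all 46-62
[210. 256.] 2374 (0.4879, 0.3373, 112.4, 84.5, -62.2) z 0.053
[230. 293.] 114 (0.4191, 0.3004, 42.8, 11.9, 24.1) z 0.0534
[103. 316.] 199 (0.376, 0.5451, 33.4, 30.4, 89.0) z 0.0532
[360. 351.] 719 (0.3001, 0.0519, 57.1, 55.4, 43.9) z 0.0545
pad
[519.  85.] 171 (0.8099, -0.2703, 50.9, 10.2, 28.0) z 0.0803
[300. 129.] 65 (0.7333, 0.1588, 39.5, 6.3, -74.9) z 0.0656
[268. 139.] 113 (0.715, 0.2217, 67.8, 7.4, -74.9) z 0.0652
[482. 215.] 525 (0.5558, -0.1874, 158.0, 5.2, 21.7) z 0.0814
[244. 324.] 484 (0.3665, 0.2734, 58.2, 44.5, 26.6) z 0.0775
[105. 334.] 535 (0.3453, 0.5318, 65.6, 29.3, -68.4) z 0.0751
[113. 357.] 736 (0.3016, 0.5152, 66.2, 40.1, -68.5) z 0.0756
[371. 388.] 140 (0.2367, 0.035, 76.9, 4.5, -81.7) z 0.0857
tall
[572.  55.] 11272 (0.8187, -0.3162, 233.0, 215.0, 79.9) z 0.2028
[533. 184.] 16138 (0.6503, -0.2651, 637.8, 271.9, 19.3) z 0.1341
[376. 421.] 4902 (0.1749, 0.0081, 188.8, 135.2, -80.8) z 0.2114
364 236 [0.523 0.035 0.027]
419 227 [ 0.539 -0.077  0.025]
370 287 [0.421 0.026 0.027]
300 255 [0.488 0.163 0.026]
434 290 [ 0.413 -0.101  0.029]
226 183 [0.629 0.304 0.062]
247 325 [0.357 0.264 0.082]
213 257 [0.486 0.332 0.049]
283 188 [0.621 0.194 0.036]
420 150 [ 0.693 -0.082  0.036]
360 350 [0.302 0.051 0.054]
545 190 [ 0.595 -0.293  0.12 ]
470 130 [ 0.742 -0.196  0.   ]
520 270 [ 0.449 -0.286 -0.002]
500 100 [ 0.806 -0.263 -0.005]
360 120 [0.758 0.037 0.033]
340 150 [0.697 0.079 0.034]
230 290 [0.422 0.298 0.058]
320 360 [0.447 0.144 1.109]
```

```bash
cat > go.py <<'E'
# usage: go.py x y z yaw [x y z yaw ...] -> dp/rot numbers for each waypoint from the present pose (yaw = world angle of tool x, deg)
import sys; from h import *
o=telemetry.get_obs(); M=rot(o["tcp_rot"]); p=np.array(o["tool_pos"])
x=M.as_matrix()[:,0]; print("t",o["t"],"pos",p.round(4),"yaw",np.degrees(np.arctan2(x[1],x[0])).round(2),"q6",o["joint_pos"][5].round(2),"w",round(o["width"],3),"F",np.round(o["contact_force"],1))
a=list(map(float,sys.argv[1:]))
for i in range(0,len(a),4):
    d=np.array(a[i:i+3])-p; T=R.from_euler("z",a[i+3],degrees=True)*R.from_euler("x",180,degrees=True)
    print("dp",(M.inv().apply(d)/.6).round(4).tolist(),"rot",((M.inv()*T).as_rotvec()/np.pi).round(4).tolist(),"dist",np.linalg.norm(d).round(3))
E
python3 go.py .54 -.075 .239 17.4 .54 -.075 .15 17.4
```

```text
t 1.15 pos [ 0.1624 -0.5255  0.2393] yaw 17.18 q6 1.42 w 1.002 F [-0.5 -0.   0. ]
dp [0.823, -0.5315, 0.0004] rot [0.0, 0.0, -0.0012] dist 0.588
dp [0.823, -0.5315, 0.1487] rot [0.0, 0.0, -0.0012] dist 0.595
```

Request:
jog_arm(dp=[[0.823, -0.5315, 0], [0.823, -0.5315, 0], [0.823, -0.5315, 0], [0.823, -0.5315, 0], [0.823, -0.5315, 0], [0.823, -0.5315, 0], [0.823, -0.5315, 0], [0.823, -0.5315, 0], [0.823, -0.5315, 0.05], [0.823, -0.5315, 0.1]], rot=[[0, 0, -0.0012], [0, 0, -0.0012], [0, 0, -0.0012], [0, 0, -0.0012], [0, 0, -0.0012], [0, 0, -0.0012], [0, 0, -0.0012], [0, 0, -0.0012], [0, 0, -0.0012], [0, 0, -0.0012]], claw=0, grip_force=60)

```text
t: 2.4
tool_pos: [0.5424, -0.0727, 0.1797]
tcp_rot: [0.001, 0.988, 0.152, 0.002]
contact_force: [0.3, -0.6, -0.3]
width: 0.999
grip_force: 0.0
```

```bash
python3 - <<'E'
from h import *
a=camera("wrist");save("w1",a["img"]);blobs(a,.02,.045,500)
E
python3 go.py .54 -.075 .012 17.4
```

```text
[236.  28.] 25805 (0.6593, 0.0288, 306.8, 37.4, -73.6) z 0.0363
[184. 206.] 6534 (0.5258, 0.0333, 80.7, 50.5, -1.3) z 0.0285
[157. 310.] 2155 (0.4247, 0.0368, 81.5, 25.7, -10.8) z 0.0285
t 2.45 pos [ 0.5411 -0.0707  0.1735] yaw 17.57 q6 2.55 w 1.0 F [-1.3  2.  -3.9]
dp [-0.0031, 0.0072, 0.2692] rot [-0.0011, 0.001, 0.0009] dist 0.162
```

View pics/w1.png

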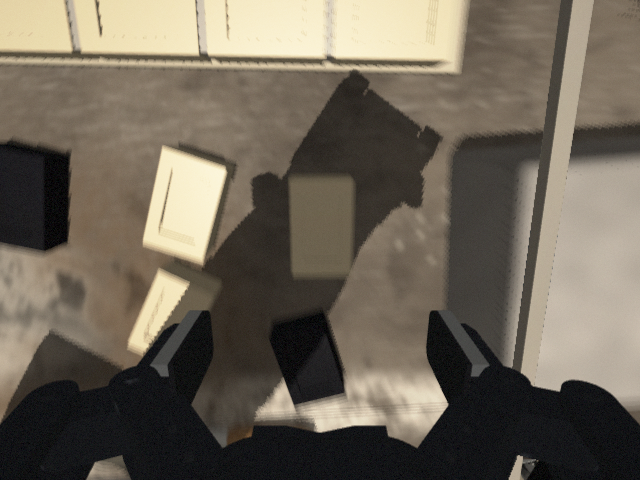

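Wrist view: brick C is at (322,226), cream in the arm's shadow and squarely between the fingers' columns. The black one is at (308,357). Descending.

Request:
jog_arm(dp=[[0, 0, 0.07], [0, 0, 0.14], [0, 0, 0.2], [0, 0, 0.24], [0, 0, 0.265], [0, 0, 0.279], [0, 0, 0.279], [0, 0, 0.279], [0, 0, 0.279], [0, 0, 0.279]], rot=[[0, 0, 0], [0, 0, 0], [0, 0, 0], [0, 0, 0], [0, 0, 0], [0, 0, 0], [0, 0, 0], [0, 0, 0], [0, 0, 0], [0, 0, 0]])

```text
t: 3.7
tool_pos: [0.5402, -0.075, 0.0123]
tcp_rot: [0.0, 0.989, 0.151, 0.0]
contact_force: [0.1, -0.0, 1.1]
width: 0.995
grip_force: 0.0
```

Request:
jog_arm(dp=[[0, 0, 0], [0, 0, 0], [0, 0, 0], [0, 0, 0], [0, 0, 0], [0, 0, 0], [0, 0, 0], [0, 0, 0], [0, 0, 0], [0, 0, 0]], rot=[[0, 0, 0], [0, 0, 0], [0, 0, 0], [0, 0, 0], [0, 0, 0], [0, 0, 0], [0, 0, 0], [0, 0, 0], [0, 0, 0], [0, 0, 0]], claw=1, grip_force=70)

```text
t: 4.95
tool_pos: [0.5402, -0.075, 0.0123]
tcp_rot: [0.0, 0.989, 0.151, 0.0]
contact_force: [-1.4, -0.3, 5.6]
width: 0.571
grip_force: 73.6
```

```bash
python3 go.py .54 -.075 .13 17.4 .684 -.0352 .13 106.4
```

```text
t 4.95 pos [ 0.5402 -0.075   0.0123] yaw 17.4 q6 2.55 w 0.571 F [-1.4 -0.3  5.6]
dp [-0.0002, -0.0001, -0.1961] rot [0.0001, -0.0002, -0.0] dist 0.118
dp [0.2486, 0.0084, -0.196] rot [0.0002, -0.0, -0.4945] dist 0.19
```

Request:
jog_arm(dp=[[0, 0, -0.07], [0, 0, -0.14], [0.05, 0, -0.196], [0.1, 0.002, -0.196], [0.15, 0.004, -0.196], [0.2, 0.006, -0.196], [0.2486, 0.0084, -0.196], [0.2486, 0.0084, -0.196], [0.2486, 0.0084, -0.196], [0.2486, 0.0084, -0.196]], rot=[[0, 0, 0], [0, 0, -0.05], [0, 0, -0.11], [0, 0, -0.17], [0, 0, -0.23], [0, 0, -0.29], [0, 0, -0.35], [0, 0, -0.4], [0, 0, -0.45], [0, 0, -0.4945]])

```text
t: 6.2
tool_pos: [0.6836, -0.035, 0.1286]
tcp_rot: [-0.001, 0.597, 0.802, -0.0]
contact_force: [1.2, 0.2, -2.4]
width: 0.57
grip_force: 73.6
```

Request:
jog_arm(dp=[[0, 0, 0], [0, 0, 0], [0, 0, 0], [0, 0, 0.04], [0, 0, 0.08], [0, 0, 0.1], [0, 0, 0.115], [0, 0, 0.125], [0, 0, 0.128], [0, 0, 0.128]], rot=[[0, 0, 0], [0, 0, 0], [0, 0, 0], [0, 0, 0], [0, 0, 0], [0, 0, 0], [0, 0, 0], [0, 0, 0], [0, 0, 0], [0, 0, 0]])

```text
t: 7.45
tool_pos: [0.684, -0.0352, 0.053]
tcp_rot: [0.0, 0.599, 0.801, 0.0]
contact_force: [-0.2, 0.2, -2.4]
width: 0.572
grip_force: 73.7
```

```bash
python3 go.py .684 -.0352 .0505 106.4;python3 - <<'E'
from h import *
a=camera("wrist");save("w2",a["img"])
E
```

```text
t 7.45 pos [ 0.684  -0.0352  0.053 ] yaw 106.4 q6 1.11 w 0.572 F [-0.2  0.2 -2.4]
dp [0.0, -0.0, 0.0042] rot [0.0001, 0.0001, -0.0] dist 0.003
```

View pics/w2.png

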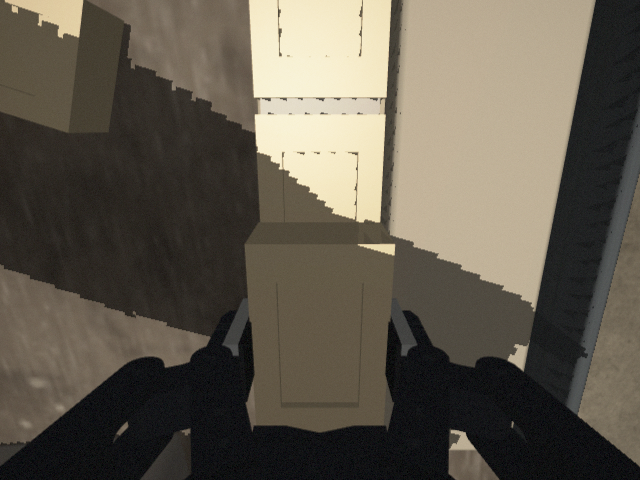

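The held brick (320,335) lies in line with the mortared course. Lower the last 2.5 mm and release.

Request:
jog_arm(dp=[[0, 0, 0.002], [0, 0, 0.004], [0, 0, 0.004], [0, 0, 0.004], [0, 0, 0.004], [0, 0, 0.004], [0, 0, 0.004], [0, 0, 0.004], [0, 0, 0.004], [0, 0, 0.004]], rot=[[0, 0, 0], [0, 0, 0], [0, 0, 0], [0, 0, 0], [0, 0, 0], [0, 0, 0], [0, 0, 0], [0, 0, 0], [0, 0, 0], [0, 0, 0]])

```text
t: 8.75
tool_pos: [0.6839, -0.0352, 0.0504]
tcp_rot: [0.0, 0.599, 0.801, 0.0]
contact_force: [-0.1, -0.3, 1.1]
width: 0.571
grip_force: 73.8
```

Request:
jog_arm(dp=[[0, 0, 0], [0, 0, 0], [0, 0, 0], [0, 0, 0], [0, 0, 0], [0, 0, -0.03], [0, 0, -0.08], [0, 0, -0.14], [0, 0, -0.2], [0, 0, -0.2]], rot=[[0, 0, 0], [0, 0, 0], [0, 0, 0], [0, 0, 0], [0, 0, 0], [0, 0, 0], [0, 0, 0], [0, 0, 0], [0, 0, 0], [0, 0, 0]], claw=0)

```text
t: 10.0
tool_pos: [0.6851, -0.0353, 0.1736]
tcp_rot: [0.002, 0.599, 0.801, 0.001]
contact_force: [1.1, -0.0, -0.7]
width: 0.998
grip_force: 0.0
```

```bash
python3 - <<'E'
from h import *
a=camera("top");print("c2");blobs(a,.056,.076);print("table");blobs(a,.02,.045);
E
python3 go.py .5245 .0345 .16 178.7 .5245 .0345 .012 178.7
```

```text
c2
[225. 182.] 443 (0.63, 0.3064, 45.6, 45.0, -1.2) z 0.0625
table
[318. 148.] 3232 (0.7066, 0.1136, 232.2, 65.3, -73.5) z 0.0364
[365. 163.] 387 (0.6661, 0.0254, 49.0, 40.1, 15.0) z 0.0362
[315. 180.] 2022 (0.6359, 0.1287, 169.2, 50.0, -73.6) z 0.0363
[216. 387.] 405 (0.2335, 0.3326, 42.8, 41.4, 1.7) z 0.0257
t 10.05 pos [ 0.6844 -0.0352  0.1716] yaw 106.4 q6 1.11 w 1.002 F [ 0.2  0.6 -0.6]
dp [0.1868, -0.2228, 0.0186] rot [0.0004, 0.0008, -0.4016] dist 0.175
dp [0.1871, -0.2234, 0.2652] rot [0.0004, 0.0008, -0.4016] dist 0.236
```

Request:
jog_arm(dp=[[0.05, -0.06, 0.0], [0.1, -0.12, 0.0], [0.187, -0.2232, 0.0175], [0.187, -0.2232, 0.0175], [0.187, -0.2232, 0.0175], [0.187, -0.2232, 0.0175], [0.187, -0.2232, 0.0175], [0.187, -0.2232, 0.0175], [0.187, -0.2232, 0.0175], [0.187, -0.2232, 0.0175]], rot=[[0, 0, -0.05], [0, 0, -0.1], [0, 0, -0.16], [0, 0, -0.22], [0, 0, -0.28], [0, 0, -0.34], [0, 0, -0.39], [0, 0, -0.4016], [0, 0, -0.4016], [0, 0, -0.4016]])

```text
t: 11.3
tool_pos: [0.5236, 0.0346, 0.1595]
tcp_rot: [-0.0, 0.012, 1.0, 0.0]
contact_force: [1.4, -0.6, -0.2]
width: 1.005
grip_force: 0.0
```

```bash
python3 - <<'E'
from h import *
a=camera("wrist");P=cloud(a)
m=(P[...,2]>.022)&(P[...,2]<.035)
n,l,s,ce=cv2.connectedComponentsWithStats(m.astype(np.uint8))
for i in range(1,n):
    if s[i,4]>1500: print(ce[i].round(),s[i],rect(P[l==i][:,:2]),a["img"][l==i].mean(0).round())
a=camera("top");blobs(a,.056,.076);blobs(a,.02,.045)
E
python3 go.py .5245 .0345 .012 178.7
```

```text
[103.  74.] [   30     0   147   152 10732] (0.4123, -0.1048, 81.1, 51.0, 33.8) [36. 36. 37.]
[301.  83.] [ 257   13   92  142 9888] (0.4217, 0.0248, 80.4, 50.3, -10.2) [125. 114.  94.]
[497. 181.] [ 459  122   79  120 8355] (0.4893, 0.1635, 80.3, 51.4, 5.1) [39. 39. 40.]
[318. 234.] [ 283  182   70  105 6997] (0.5254, 0.0336, 80.4, 50.1, -1.3) [119. 108.  87.]
[ 44. 296.] [   0  222   93  145 2132] (0.5694, -0.1832, 128.2, 4.1, 21.4) [73. 69. 64.]
[310. 369.] [ 191  334  236   73 2236] (0.6432, 0.0205, 209.4, 4.9, -73.5) [107.  97.  78.]
[404. 139.] 985 (0.7079, -0.0454, 80.1, 51.0, -74.8) z 0.0662
[225. 182.] 462 (0.6302, 0.3064, 46.1, 45.3, 1.1) z 0.0627
[340. 139.] 4770 (0.7206, 0.0651, 334.5, 66.3, -73.8) z 0.0365
[429. 147.] 316 (0.701, -0.0906, 50.4, 50.2, 13.9) z 0.0364
[321. 178.] 2320 (0.641, 0.1124, 203.6, 50.2, -73.6) z 0.0363
[216. 387.] 405 (0.2334, 0.3327, 42.9, 41.6, -1.3) z 0.0254
t 11.4 pos [0.5237 0.0346 0.1596] yaw 178.62 q6 -0.07 w 0.998 F [0.9 0.3 0.8]
dp [-0.0015, -0.0002, 0.2461] rot [-0.0, -0.0001, -0.0005] dist 0.148
```

The laid brick now stands about 20 mm behind and 16 mm along from its place, so it was knocked aside. I'll take brick B first, then put that one back.

Request:
jog_arm(dp=[[0, 0, 0.07], [0, 0, 0.14], [-0.0015, 0, 0.19], [-0.0015, 0, 0.22], [-0.0015, 0, 0.238], [-0.0015, 0, 0.246], [-0.0015, 0, 0.246], [-0.0015, 0, 0.246], [-0.0015, 0, 0.246], [-0.0015, 0, 0.246]], rot=[[0, 0, 0], [0, 0, 0], [0, 0, 0], [0, 0, 0], [0, 0, 0], [0, 0, 0], [0, 0, 0], [0, 0, 0], [0, 0, 0], [0, 0, 0]])

```text
t: 12.65
tool_pos: [0.5248, 0.0346, 0.0125]
tcp_rot: [0.0, 0.011, 1.0, -0.0]
contact_force: [-0.6, -0.1, 0.7]
width: 0.999
grip_force: 0.0
```

Request:
jog_arm(dp=[[0, 0, 0], [0, 0, 0], [0, 0, 0], [0, 0, 0], [0, 0, 0], [0, 0, 0], [0, 0, 0], [0, 0, 0], [0, 0, -0.06], [0, 0, -0.12]], rot=[[0, 0, 0], [0, 0, 0], [0, 0, 0], [0, 0, 0], [0, 0, 0], [0, 0, 0], [0, 0, 0], [0, 0, 0], [0, 0, 0], [0, 0, 0]], claw=1, grip_force=70)

```text
t: 13.9
tool_pos: [0.524, 0.0347, 0.0845]
tcp_rot: [-0.001, 0.011, 1.0, 0.0]
contact_force: [0.6, 0.4, -2.4]
width: 0.57
grip_force: 73.1
```

```bash
python3 go.py .6355 .1298 .13 106.4  .6355 .1298 .0505 106.4; python3 -c "
from h import *
a=camera('top');blobs(a,.056,.076)"
```

```text
t 13.9 pos [0.524  0.0347 0.0845] yaw 178.69 q6 -0.07 w 0.57 F [ 0.6  0.4 -2.4]
dp [-0.182, 0.1628, -0.0762] rot [-0.0003, -0.0005, 0.4016] dist 0.153
dp [-0.1822, 0.1628, 0.0563] rot [-0.0003, -0.0005, 0.4016] dist 0.15
[404. 140.] 1019 (0.7078, -0.0453, 79.5, 51.5, -74.7) z 0.066
[225. 182.] 458 (0.6302, 0.3066, 45.5, 45.4, 0.5) z 0.0625
```

Request:
jog_arm(dp=[[0, 0, -0.07], [-0.05, 0.04, -0.077], [-0.1, 0.08, -0.077], [-0.15, 0.12, -0.077], [-0.181, 0.1628, -0.077], [-0.181, 0.1628, -0.077], [-0.181, 0.1628, -0.077], [-0.181, 0.1628, -0.077], [-0.181, 0.1628, -0.077], [-0.181, 0.1628, -0.077]], rot=[[0, 0, 0.05], [0, 0, 0.1], [0, 0, 0.16], [0, 0, 0.22], [0, 0, 0.28], [0, 0, 0.34], [0, 0, 0.39], [0, 0, 0.4016], [0, 0, 0.4016], [0, 0, 0.4016]])

```text
t: 15.2
tool_pos: [0.6354, 0.1297, 0.1303]
tcp_rot: [-0.0, 0.598, 0.801, -0.0]
contact_force: [0.6, -0.2, -1.2]
width: 0.572
grip_force: 73.5
```

Request:
jog_arm(dp=[[0, 0, 0], [0, 0, 0.04], [0, 0, 0.08], [0, 0, 0.11], [0, 0, 0.125], [0, 0, 0.13], [0, 0, 0.13], [0, 0, 0.13], [0, 0, 0.13], [0, 0, 0.13]], rot=[[0, 0, 0], [0, 0, 0], [0, 0, 0], [0, 0, 0], [0, 0, 0], [0, 0, 0], [0, 0, 0], [0, 0, 0], [0, 0, 0], [0, 0, 0]])

```text
t: 16.45
tool_pos: [0.6355, 0.1298, 0.0527]
tcp_rot: [0.0, 0.599, 0.801, 0.0]
contact_force: [0.1, -0.1, -2.1]
width: 0.574
grip_force: 73.6
```

```bash
python3 go.py .6355 .1298 .0505 106.4
```

```text
t 16.45 pos [0.6355 0.1298 0.0527] yaw 106.4 q6 1.36 w 0.574 F [ 0.1 -0.1 -2.1]
dp [0.0, -0.0, 0.0036] rot [0.0001, 0.0, 0.0] dist 0.002
```

Request:
jog_arm(dp=[[0, 0, 0.002], [0, 0, 0.0038], [0, 0, 0.0038], [0, 0, 0.0038], [0, 0, 0.0038], [0, 0, 0.0038], [0, 0, 0.0038], [0, 0, 0.0038], [0, 0, 0.0038], [0, 0, 0.0038]], rot=[[0, 0, 0], [0, 0, 0], [0, 0, 0], [0, 0, 0], [0, 0, 0], [0, 0, 0], [0, 0, 0], [0, 0, 0], [0, 0, 0], [0, 0, 0]])

```text
t: 17.7
tool_pos: [0.6354, 0.1298, 0.0506]
tcp_rot: [0.0, 0.599, 0.801, 0.0]
contact_force: [-3.4, -0.5, 6.0]
width: 0.568
grip_force: 74.2
```

Request:
jog_arm(dp=[[0, 0, 0], [0, 0, 0], [0, 0, 0], [0, 0, 0], [0, 0, 0], [0, 0, 0], [0, 0, 0], [0, 0, -0.06], [0, 0, -0.12], [0, 0, -0.18]], rot=[[0, 0, 0], [0, 0, 0], [0, 0, 0], [0, 0, 0], [0, 0, 0], [0, 0, 0], [0, 0, 0], [0, 0, 0], [0, 0, 0], [0, 0, 0]], claw=0)

```text
t: 18.95
tool_pos: [0.6353, 0.1298, 0.1592]
tcp_rot: [-0.0, 0.599, 0.801, -0.0]
contact_force: [0.5, 0.3, -0.5]
width: 0.999
grip_force: 0.0
```

```bash
python3 - <<'E'
from h import *
blobs(camera("top"),.056,.076);print("w");blobs(camera("wrist"),.056,.076)
E
python3 go.py .708 -.0452 .15 105.2 .708 -.0452 .0505 105.2
```

```text
[404. 140.] 976 (0.7075, -0.0457, 79.9, 50.8, -74.5) z 0.0661
[225. 183.] 438 (0.6301, 0.3064, 45.1, 44.0, 44.8) z 0.0626
w
[321. 198.] 1492 (0.6272, 0.1604, 49.7, 15.9, 16.4) z 0.0677
t 19.05 pos [0.6371 0.13   0.1625] yaw 106.41 q6 1.36 w 0.998 F [-0.2  0.2 -0.2]
dp [-0.3134, 0.0308, 0.0215] rot [0.0021, 0.0004, 0.0067] dist 0.189
dp [-0.3132, 0.0297, 0.1874] rot [0.0021, 0.0004, 0.0067] dist 0.22
```

Request:
jog_arm(dp=[[-0.1, 0.01, 0], [-0.2, 0.02, 0], [-0.3139, 0.0336, 0], [-0.3139, 0.0336, 0], [-0.3139, 0.0336, 0], [-0.3139, 0.0336, 0.06], [-0.3139, 0.0336, 0.11], [-0.3139, 0.0336, 0.15], [-0.3139, 0.0336, 0.17], [-0.3139, 0.0336, 0.179]], rot=[[0, 0, 0], [0, 0, 0.0067], [0, 0, 0.0067], [0, 0, 0.0067], [0, 0, 0.0067], [0, 0, 0.0067], [0, 0, 0.0067], [0, 0, 0.0067], [0, 0, 0.0067], [0, 0, 0.0067]])

```text
t: 20.3
tool_pos: [0.7077, -0.0441, 0.0506]
tcp_rot: [-0.0, 0.607, 0.795, -0.0]
contact_force: [-0.9, -0.1, -0.4]
width: 0.998
grip_force: 0.0
```

Request:
jog_arm(dp=[[0, 0, 0], [0, 0, 0], [0, 0, 0], [0, 0, 0], [0, 0, 0], [0, 0, 0], [0, 0, 0], [0, 0, 0], [0, 0, 0], [0, 0, -0.02]], rot=[[0, 0, 0], [0, 0, 0], [0, 0, 0], [0, 0, 0], [0, 0, 0], [0, 0, 0], [0, 0, 0], [0, 0, 0], [0, 0, 0], [0, 0, 0]], claw=1)

```text
t: 21.55
tool_pos: [0.7073, -0.0452, 0.0623]
tcp_rot: [-0.001, 0.607, 0.794, -0.0]
contact_force: [-0.4, 0.0, -2.3]
width: 0.57
grip_force: 72.7
```

```bash
python3 go.py .684 -.0352 .063 106.4  .684 -.0352 .0505 106.4;python3 - <<'E'
from h import *
a=camera("wrist");save("w3",a["img"])
blobs(camera("top"),.056,.076)
E
```

```text
t 21.55 pos [ 0.7073 -0.0452  0.0623] yaw 105.18 q6 1.12 w 0.57 F [-0.4  0.  -2.3]
dp [0.0263, -0.0332, -0.0011] rot [-0.0005, -0.0002, -0.0067] dist 0.025
dp [0.0263, -0.0331, 0.0198] rot [-0.0005, -0.0002, -0.0067] dist 0.028
[315. 178.] 1047 (0.6353, 0.1314, 79.9, 50.6, -73.6) z 0.0663
[225. 182.] 430 (0.6303, 0.3066, 44.9, 44.4, 61.6) z 0.0625
```

View pics/w3.png

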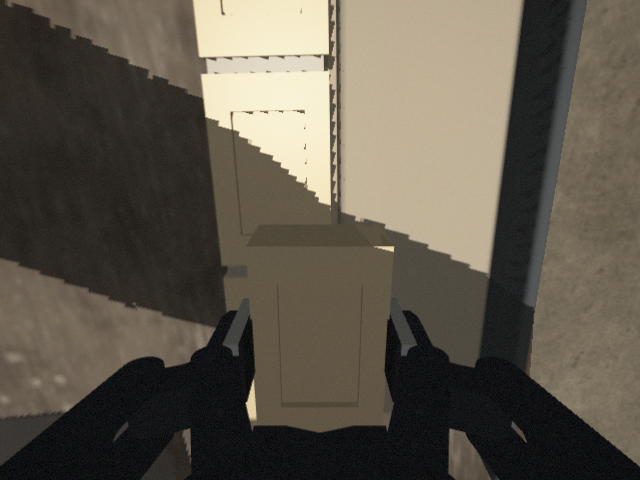

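Brick B sits within 2 mm of its place, and brick C is held again, centred at (320,335). Setting it back.

Request:
jog_arm(dp=[[0, 0, -0.01], [0.013, -0.017, -0.01], [0.0263, -0.0342, -0.01], [0.0263, -0.0342, -0.01], [0.0263, -0.0342, 0], [0.0263, -0.0342, 0.01], [0.0263, -0.0342, 0.017], [0.0263, -0.0342, 0.02], [0.0263, -0.0342, 0.02], [0.0263, -0.0342, 0.02]], rot=[[0, 0, 0], [0, 0, -0.0067], [0, 0, -0.0067], [0, 0, -0.0067], [0, 0, -0.0067], [0, 0, -0.0067], [0, 0, -0.0067], [0, 0, -0.0067], [0, 0, -0.0067], [0, 0, -0.0067]])

```text
t: 22.9
tool_pos: [0.6839, -0.0354, 0.0521]
tcp_rot: [0.0, 0.599, 0.801, 0.0]
contact_force: [-6.8, 0.2, 11.5]
width: 0.569
grip_force: 74.3
```

Request:
jog_arm(dp=[[0, 0, 0], [0, 0, 0], [0, 0, 0], [0, 0, 0], [0, 0, 0], [0, 0, 0], [0, 0, 0], [0, 0, -0.06], [0, 0, -0.12], [0, 0, -0.18]], rot=[[0, 0, 0], [0, 0, 0], [0, 0, 0], [0, 0, 0], [0, 0, 0], [0, 0, 0], [0, 0, 0], [0, 0, 0], [0, 0, 0], [0, 0, 0]], claw=0)

```text
t: 24.15
tool_pos: [0.6839, -0.0353, 0.1599]
tcp_rot: [-0.0, 0.599, 0.801, 0.0]
contact_force: [0.0, 0.8, 0.7]
width: 1.008
grip_force: 0.0
```

```bash
python3 - <<'E'
from h import *
print("w");blobs(camera("wrist"),.056,.076)
E
python3 go.py .4218 .0256 .16 169.5
```

```text
w
[320.  10.] 1946 (0.6461, 0.096, 49.7, 10.3, 16.4) z 0.0677
t 24.2 pos [ 0.6854 -0.0356  0.1653] yaw 106.4 q6 1.11 w 0.999 F [-0.5 -0.7  3.1]
dp [0.2219, -0.3927, 0.0058] rot [0.0012, 0.0019, -0.3505] dist 0.271
```

Request:
jog_arm(dp=[[0.04, -0.07, 0], [0.09, -0.15, 0], [0.14, -0.24, 0], [0.19, -0.33, 0], [0.2207, -0.3905, 0], [0.2207, -0.3905, 0], [0.2207, -0.3905, 0], [0.2207, -0.3905, 0], [0.2207, -0.3905, 0], [0.2207, -0.3905, 0]], rot=[[0, 0, -0.05], [0, 0, -0.1], [0, 0, -0.16], [0, 0, -0.22], [0, 0, -0.28], [0, 0, -0.33], [0, 0, -0.3505], [0, 0, -0.3505], [0, 0, -0.3505], [0, 0, -0.3505]])

```text
t: 25.45
tool_pos: [0.4219, 0.0255, 0.1586]
tcp_rot: [-0.0, 0.092, 0.996, 0.0]
contact_force: [0.2, 1.2, -1.6]
width: 0.999
grip_force: 0.0
```

```bash
python3 - <<'E'
from h import *
a=camera("wrist");P=cloud(a)
m=(P[...,2]>.022)&(P[...,2]<.035)
n,l,s,ce=cv2.connectedComponentsWithStats(m.astype(np.uint8))
for i in range(1,n):
    if s[i,4]>1500: print(ce[i].round(),s[i],rect(P[l==i][:,:2]),a["img"][l==i].mean(0).round())
a=camera("top");blobs(a,.056,.076)
E
python3 go.py .4218 .0256 .012 169.5
```

```text
[117. 106.] [  64   62  120   84 3858] (0.3066, -0.0892, 99.9, 24.2, -71.6) [193. 145.  96.]
[319. 232.] [ 283  180   71  106 7141] (0.4221, 0.0249, 80.9, 50.2, -10.4) [124. 112.  90.]
[147. 250.] [  84  192  128  117 7197] (0.4124, -0.105, 80.2, 52.2, 33.7) [35. 34. 36.]
[509. 282.] [ 467  228   82  110 6689] (0.4894, 0.1638, 81.7, 51.2, 5.5) [33. 32. 34.]
[400. 151.] 1023 (0.684, -0.0353, 79.7, 50.4, -73.3) z 0.0662
[315. 178.] 1065 (0.6355, 0.1313, 80.1, 51.0, -73.5) z 0.0663
[224. 182.] 483 (0.6305, 0.3069, 48.1, 46.8, 43.5) z 0.0624
t 25.55 pos [0.4219 0.0255 0.1586] yaw 169.46 q6 0.05 w 1.005 F [-0.4 -0.5 -0.2]
dp [0.0001, 0.0001, 0.2443] rot [0.0, -0.0001, -0.0002] dist 0.147
```

Request:
jog_arm(dp=[[0, 0, 0.07], [0, 0, 0.14], [0, 0, 0.19], [0, 0, 0.22], [0, 0, 0.238], [0, 0, 0.244], [0, 0, 0.244], [0, 0, 0.244], [0, 0, 0.244], [0, 0, 0.244]], rot=[[0, 0, 0], [0, 0, 0], [0, 0, 0], [0, 0, 0], [0, 0, 0], [0, 0, 0], [0, 0, 0], [0, 0, 0], [0, 0, 0], [0, 0, 0]])

```text
t: 26.8
tool_pos: [0.422, 0.0255, 0.0126]
tcp_rot: [0.0, 0.092, 0.996, -0.0]
contact_force: [-0.2, -1.2, 0.2]
width: 1.0
grip_force: 0.0
```

Request:
jog_arm(dp=[[0, 0, 0], [0, 0, 0], [0, 0, 0], [0, 0, 0], [0, 0, 0], [0, 0, 0], [0, 0, 0], [0, 0, -0.06], [0, 0, -0.12], [0, 0, -0.2]], rot=[[0, 0, 0], [0, 0, 0], [0, 0, 0], [0, 0, 0], [0, 0, 0], [0, 0, 0], [0, 0, 0], [0, 0, 0], [0, 0, 0], [0, 0, 0]], claw=1)

```text
t: 28.05
tool_pos: [0.421, 0.0256, 0.1328]
tcp_rot: [-0.001, 0.092, 0.996, 0.0]
contact_force: [0.8, -0.4, -2.6]
width: 0.568
grip_force: 73.2
```

```bash
python3 -c "
from h import camera
camera('top')"; python3 go.py .6598 .048 .132 106.4
```

```text
t 28.1 pos [0.4236 0.0254 0.1387] yaw 169.5 q6 0.04 w 0.573 F [ 2.8 -0.1  4.3]
dp [-0.3802, 0.1088, 0.0135] rot [0.0011, 0.0017, 0.3506] dist 0.237
```

Request:
jog_arm(dp=[[-0.06, 0.02, 0], [-0.13, 0.04, 0], [-0.2, 0.06, 0], [-0.28, 0.08, 0], [-0.35, 0.1, 0], [-0.383, 0.109, 0], [-0.383, 0.109, 0], [-0.383, 0.109, 0], [-0.383, 0.109, 0], [-0.383, 0.109, 0]], rot=[[0, 0, 0.05], [0, 0, 0.1], [0, 0, 0.16], [0, 0, 0.22], [0, 0, 0.28], [0, 0, 0.33], [0, 0, 0.3506], [0, 0, 0.3506], [0, 0, 0.3506], [0, 0, 0.3506]])

```text
t: 29.35
tool_pos: [0.6595, 0.0479, 0.1324]
tcp_rot: [0.0, 0.599, 0.801, 0.0]
contact_force: [-0.0, -0.7, -2.6]
width: 0.573
grip_force: 73.4
```

Request:
jog_arm(dp=[[0, 0, 0], [0, 0, 0], [0, 0, 0.03], [0, 0, 0.06], [0, 0, 0.08], [0, 0, 0.08], [0, 0, 0.08], [0, 0, 0.08], [0, 0, 0.08], [0, 0, 0.08]], rot=[[0, 0, 0], [0, 0, 0], [0, 0, 0], [0, 0, 0], [0, 0, 0], [0, 0, 0], [0, 0, 0], [0, 0, 0], [0, 0, 0], [0, 0, 0]])

```text
t: 30.6
tool_pos: [0.6598, 0.0479, 0.0845]
tcp_rot: [0.0, 0.599, 0.801, 0.0]
contact_force: [0.4, -0.7, -2.0]
width: 0.574
grip_force: 73.5
```

```bash
python3 go.py .6598 .048 .0515 106.4; python3 -c "
from h import *
a=camera('wrist');save('w4',a['img'])"
```

```text
t 30.6 pos [0.6598 0.0479 0.0845] yaw 106.39 q6 1.23 w 0.574 F [ 0.4 -0.7 -2. ]
dp [0.0001, 0.0001, 0.0551] rot [0.0001, 0.0, -0.0001] dist 0.033
```

View pics/w4.png

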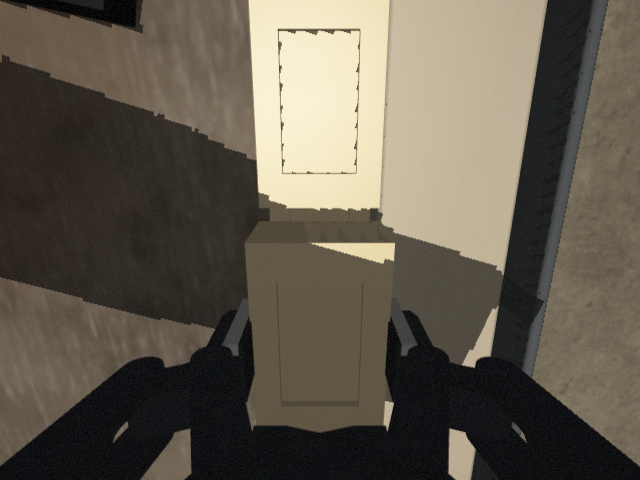

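The brick in hand (320,335) clears the neighbour's edge (320,212) and sits in line. Lowering.

Request:
jog_arm(dp=[[0, 0, 0.01], [0, 0, 0.02], [0, 0, 0.03], [0, 0, 0.04], [0, 0, 0.048], [0, 0, 0.053], [0, 0, 0.056], [0, 0, 0.056], [0, 0, 0.056], [0, 0, 0.056]], rot=[[0, 0, 0], [0, 0, 0], [0, 0, 0], [0, 0, 0], [0, 0, 0], [0, 0, 0], [0, 0, 0], [0, 0, 0], [0, 0, 0], [0, 0, 0]])

```text
t: 31.9
tool_pos: [0.6598, 0.0479, 0.0507]
tcp_rot: [0.0, 0.599, 0.801, 0.0]
contact_force: [-0.3, 1.2, -1.4]
width: 0.573
grip_force: 73.5
```

Request:
jog_arm(dp=[[0, 0, 0], [0, 0, 0], [0, 0, 0], [0, 0, 0], [0, 0, 0], [0, 0, 0], [0, 0, 0], [0, 0, -0.06], [0, 0, -0.12], [0, 0, -0.2]], rot=[[0, 0, 0], [0, 0, 0], [0, 0, 0], [0, 0, 0], [0, 0, 0], [0, 0, 0], [0, 0, 0], [0, 0, 0], [0, 0, 0], [0, 0, 0]], claw=0)

```text
t: 33.15
tool_pos: [0.6592, 0.0479, 0.1711]
tcp_rot: [-0.001, 0.599, 0.801, -0.001]
contact_force: [0.4, -0.2, -0.6]
width: 1.001
grip_force: 0.0
```

```bash
python3 go.py .3545 .2665 .2 207.5
```

```text
t 33.15 pos [0.6592 0.0479 0.1711] yaw 106.38 q6 1.23 w 1.001 F [ 0.4 -0.2 -0.6]
dp [0.4928, -0.3845, -0.0473] rot [-0.0002, -0.0006, -0.5618] dist 0.376
```

Request:
jog_arm(dp=[[0.07, -0.055, 0], [0.15, -0.12, 0], [0.23, -0.18, 0], [0.31, -0.24, 0], [0.39, -0.3, 0], [0.4935, -0.3835, 0], [0.4935, -0.3835, 0], [0.4935, -0.3835, 0], [0.4935, -0.3835, 0], [0.4935, -0.3835, 0]], rot=[[0, 0, 0], [0, 0, -0.03], [0, 0, -0.0617], [0, 0, -0.0617], [0, 0, -0.0617], [0, 0, -0.0617], [0, 0, -0.0617], [0, 0, -0.0617], [0, 0, -0.0617], [0, 0, -0.0617]], claw=1, grip_force=30)

```text
t: 34.4
tool_pos: [0.3566, 0.2665, 0.1705]
tcp_rot: [0.0, 0.52, 0.854, -0.0]
contact_force: [-0.4, 0.1, -0.1]
width: -0.005
grip_force: 0.0
```

```bash
python3 - <<'E'
from h import *
a=camera("top");blobs(a,.056,.076);blobs(a,.01,.04)
w=camera("wrist");save("w5",w["img"])
print([(np.round(x["position"],3).tolist(),round(x["score"],2)) for x in nets.pinpoint("lever_pad",w)])
blobs(w,.066,.1,300,False)
E
python3 go.py .3555 .267 .09 117.5
```

```text
[399. 152.] 1048 (0.6842, -0.0354, 81.0, 50.7, -73.8) z 0.0661
[356. 165.] 1060 (0.6595, 0.0497, 80.4, 50.7, -73.9) z 0.0662
[315. 178.] 1067 (0.6353, 0.1311, 80.3, 50.8, -73.7) z 0.0664
[224. 182.] 494 (0.6305, 0.3065, 48.2, 47.3, -74.0) z 0.0625
[346. 138.] 4999 (0.7219, 0.0622, 345.6, 68.1, -73.5) z 0.0362
[428. 145.] 348 (0.704, -0.102, 49.4, 43.7, 18.2) z 0.0355
[286. 190.] 421 (0.6179, 0.1897, 49.9, 41.6, 16.2) z 0.0358
[([0.353, 0.269, 0.079], 0.95)]
[321. 249.] 3624 (0.365, 0.2712, 53.6, 43.9, 27.0) z 0.078
t 34.55 pos [0.3561 0.2666 0.1705] yaw 117.41 q6 1.55 w 0.002 F [ 0.4 -0.3 -0.4]
dp [0.001, -0.0005, 0.1341] rot [-0.0001, 0.0, -0.0005] dist 0.08
```

View pics/w5.png

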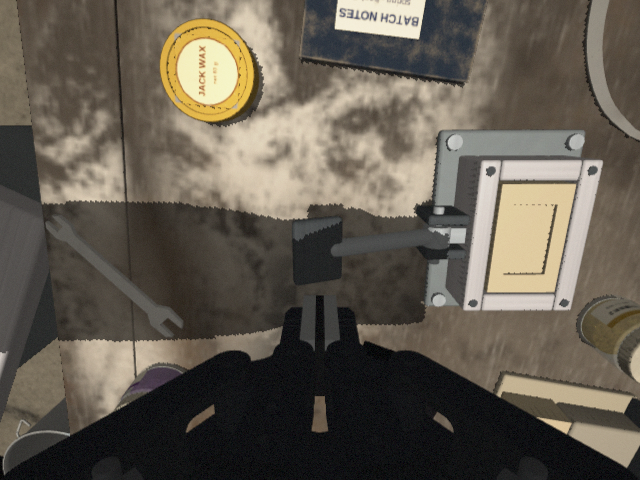

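Wrist view: pad at (318,250) under the closed fingers' line (321), with the seated brick at (530,237). All three laid bricks check out, so I press the lever.

Request:
jog_arm(dp=[[0, 0, 0.05], [0, 0, 0.1], [0, 0, 0.13], [0, 0, 0.145], [0, 0, 0.16], [0, 0, 0.175], [0, 0, 0.19], [0, 0, 0.205], [0, 0, 0.22], [0, 0, 0.2325]], rot=[[0, 0, 0], [0, 0, 0], [0, 0, 0], [0, 0, 0], [0, 0, 0], [0, 0, 0], [0, 0, 0], [0, 0, 0], [0, 0, 0], [0, 0, 0]])

```text
t: 35.8
tool_pos: [0.3565, 0.2675, 0.0318]
tcp_rot: [0.001, 0.519, 0.855, 0.001]
contact_force: [-8.8, -3.3, 53.6]
width: -0.004
grip_force: 27.6
```

Request:
jog_arm(dp=[[0, 0, 0.002], [0, 0, 0.004], [0, 0, 0.004], [0, 0, 0.004], [0, 0, 0.004], [0, 0, 0.004], [0, 0, 0.004], [0, 0, 0.004], [0, 0, 0.004], [0, 0, 0.004]], rot=[[0, 0, 0], [0, 0, 0], [0, 0, 0], [0, 0, 0], [0, 0, 0], [0, 0, 0], [0, 0, 0], [0, 0, 0], [0, 0, 0], [0, 0, 0]])

```text
t: 37.05
tool_pos: [0.3567, 0.2676, 0.0318]
tcp_rot: [0.001, 0.519, 0.855, 0.002]
contact_force: [-10.8, -5.5, 45.6]
width: -0.004
grip_force: 23.8
```

```bash
python3 - <<'E'
from h import *
a=camera("top");blobs(a,.07,.095)
P=cloud(a);print(P[246:262:4,200:220:5,2].round(3))
E
python3 go.py .3555 .267 .025 117.5
```

```text
[208. 256.] 1150 (0.4879, 0.3372, 80.4, 50.5, -62.4) z 0.0787
[[0.078 0.08  0.075 0.079]
 [0.082 0.076 0.077 0.079]
 [0.078 0.076 0.073 0.075]
 [0.074 0.078 0.078 0.078]]
t 37.1 pos [0.3567 0.2676 0.0318] yaw 117.49 q6 1.55 w 0.002 F [-10.1  -5.9  46.4]
dp [0.0, -0.0024, 0.0113] rot [0.0015, 0.0001, -0.0] dist 0.007
```

The brick is fully raised (top about 80 mm). Lifting off and moving over it.

Request:
jog_arm(dp=[[0, 0, -0.05], [0, 0, -0.13], [0, 0, -0.21], [0, 0.06, -0.24], [0.002, 0.13, -0.24], [0.003, 0.2, -0.24], [0.003, 0.2492, -0.24], [0.003, 0.2492, -0.24], [0.003, 0.2492, -0.24], [0.003, 0.2492, -0.24]], rot=[[0, 0, 0], [0, 0, 0], [0, 0, 0], [0, 0, 0], [0, 0, 0], [0, 0, 0], [0, 0, 0], [0, 0, 0], [0, 0, 0], [0, 0, 0]], claw=1)

```text
t: 38.35
tool_pos: [0.4866, 0.3374, 0.1731]
tcp_rot: [0.0, 0.519, 0.855, 0.0]
contact_force: [0.0, -0.8, -0.8]
width: -0.001
grip_force: 0.0
```

Request:
jog_arm(dp=[[0, 0, 0], [0, 0, 0], [0, 0, 0], [0, 0, 0], [0, 0, 0], [0, 0, 0], [0, 0, 0], [0, 0, 0], [0, 0, 0], [0, 0, 0]], rot=[[0, 0, 0], [0, 0, 0], [0, 0, 0], [0, 0, 0], [0, 0, 0], [0, 0, 0], [0, 0, 0], [0, 0, 0], [0, 0, 0], [0, 0, 0]], claw=0, grip_force=70)

```text
t: 39.6
tool_pos: [0.4872, 0.3377, 0.1728]
tcp_rot: [0.0, 0.519, 0.855, -0.0]
contact_force: [0.0, 0.4, -0.3]
width: 1.003
grip_force: 0.0
```

```bash
python3 - <<'E'
from h import *
w=camera("wrist");P=cloud(w);m=(P[...,2]>.072)&(P[...,2]<.09)
n,l,s,ce=cv2.connectedComponentsWithStats(m.astype(np.uint8))
for i in range(1,n):
    if s[i,4]>1500: print(ce[i].round(),s[i],rect(P[l==i][:,:2]),P[l==i][:,2].mean(),w["img"][l==i].mean(0).round())
E
python3 go.py .488 .337 .066 117.6
```

```text
[319. 250.] [ 279  192   81  119 9135] (0.4889, 0.3355, 80.8, 50.2, -62.3) 0.07852313048063986 [144. 133. 109.]
t 39.65 pos [0.4872 0.3377 0.1728] yaw 117.49 q6 1.56 w 0.999 F [ 1.2  0.2 -1.1]
dp [-0.0016, 0.0006, 0.178] rot [0.0, -0.0, -0.0006] dist 0.107
```

Request:
jog_arm(dp=[[-0.0025, 0.0007, 0.05], [-0.0025, 0.0007, 0.1], [-0.0025, 0.0007, 0.14], [-0.0025, 0.0007, 0.165], [-0.0025, 0.0007, 0.178], [-0.0025, 0.0007, 0.178], [-0.0025, 0.0007, 0.178], [-0.0025, 0.0007, 0.178], [-0.0025, 0.0007, 0.178], [-0.0025, 0.0007, 0.178]], rot=[[0, 0, 0], [0, 0, 0], [0, 0, 0], [0, 0, 0], [0, 0, 0], [0, 0, 0], [0, 0, 0], [0, 0, 0], [0, 0, 0], [0, 0, 0]])

```text
t: 40.9
tool_pos: [0.4884, 0.3366, 0.0662]
tcp_rot: [0.0, 0.519, 0.855, 0.0]
contact_force: [0.2, 0.6, -0.7]
width: 1.001
grip_force: 0.0
```

Request:
jog_arm(dp=[[0, 0, 0], [0, 0, 0], [0, 0, 0], [0, 0, 0], [0, 0, 0], [0, 0, 0], [0, 0, 0], [0, 0, 0], [0, 0, -0.02], [0, 0, -0.04]], rot=[[0, 0, 0], [0, 0, 0], [0, 0, 0], [0, 0, 0], [0, 0, 0], [0, 0, 0], [0, 0, 0], [0, 0, 0], [0, 0, 0], [0, 0, 0]], claw=1)

```text
t: 42.15
tool_pos: [0.4883, 0.3366, 0.0908]
tcp_rot: [-0.0, 0.519, 0.855, -0.0]
contact_force: [0.8, -0.1, -1.4]
width: 0.571
grip_force: 76.4
```

```bash
python3 go.py .6475 .0895 .17 106.4
```

```text
t 42.15 pos [0.4883 0.3366 0.0908] yaw 117.49 q6 1.55 w 0.571 F [ 0.8 -0.1 -1.4]
dp [-0.4878, 0.0453, -0.132] rot [-0.0001, 0.0, 0.0616] dist 0.304
```

Request:
jog_arm(dp=[[0, 0, -0.07], [0, 0, -0.132], [-0.07, 0.005, -0.132], [-0.15, 0.012, -0.132], [-0.23, 0.02, -0.132], [-0.31, 0.028, -0.132], [-0.39, 0.036, -0.132], [-0.45, 0.042, -0.132], [-0.4878, 0.0453, -0.132], [-0.4878, 0.0453, -0.132]], rot=[[0, 0, 0], [0, 0, 0], [0, 0, 0], [0, 0, 0.03], [0, 0, 0.0616], [0, 0, 0.0616], [0, 0, 0.0616], [0, 0, 0.0616], [0, 0, 0.0616], [0, 0, 0.0616]])

```text
t: 43.4
tool_pos: [0.648, 0.0884, 0.1693]
tcp_rot: [-0.0, 0.6, 0.8, 0.0]
contact_force: [0.2, 0.7, -1.9]
width: 0.567
grip_force: 76.4
```

Request:
jog_arm(dp=[[0, 0, 0], [0, 0, 0], [0, 0, 0.03], [0, 0, 0.06], [0, 0, 0.09], [0, 0, 0.11], [0, 0, 0.12], [0, 0, 0.12], [0, 0, 0.12], [0, 0, 0.12]], rot=[[0, 0, 0], [0, 0, 0], [0, 0, 0], [0, 0, 0], [0, 0, 0], [0, 0, 0], [0, 0, 0], [0, 0, 0], [0, 0, 0], [0, 0, 0]])

```text
t: 44.65
tool_pos: [0.6478, 0.0895, 0.0978]
tcp_rot: [0.0, 0.599, 0.801, 0.0]
contact_force: [0.8, -0.1, -0.8]
width: 0.568
grip_force: 76.4
```

```bash
python3 go.py .6475 .0895 .085 106.4; python3 -c "
from h import *
a=camera('wrist');save('w6',a['img'])"
```

```text
t 44.65 pos [0.6478 0.0895 0.0978] yaw 106.4 q6 1.29 w 0.568 F [ 0.8 -0.1 -0.8]
dp [0.0002, -0.0005, 0.0213] rot [0.0003, 0.0001, 0.0] dist 0.013
```

View pics/w6.png

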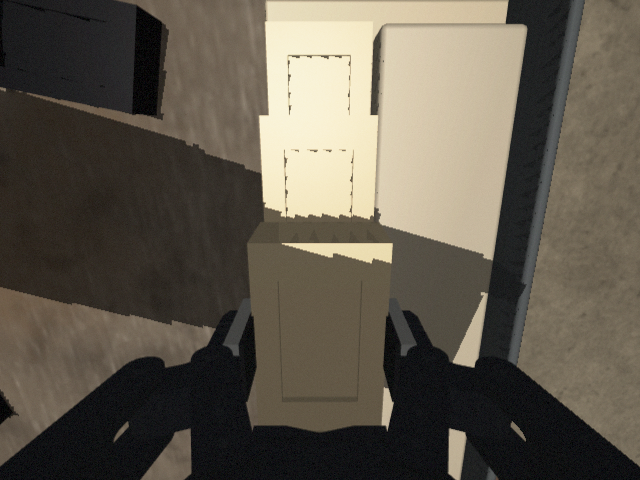

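The pressed brick (320,335) is held level, in line with brick B below (318,170). Lowering about 13.5 mm, then releasing.

Request:
jog_arm(dp=[[0, 0, 0.005], [0, 0, 0.01], [0, 0, 0.015], [0, 0, 0.019], [0, 0, 0.022], [0, 0, 0.022], [0, 0, 0.022], [0, 0, 0.022], [0, 0, 0.022], [0, 0, 0.022]], rot=[[0, 0, 0], [0, 0, 0], [0, 0, 0], [0, 0, 0], [0, 0, 0], [0, 0, 0], [0, 0, 0], [0, 0, 0], [0, 0, 0], [0, 0, 0]])

```text
t: 45.95
tool_pos: [0.6474, 0.0895, 0.0845]
tcp_rot: [0.0, 0.599, 0.801, 0.0]
contact_force: [-2.8, 0.3, 5.9]
width: 0.566
grip_force: 77.0
```

Request:
jog_arm(dp=[[0, 0, 0], [0, 0, 0], [0, 0, 0], [0, 0, 0], [0, 0, 0], [0, 0, 0], [0, 0, 0], [0, 0, -0.06], [0, 0, -0.12], [0, 0, -0.15]], rot=[[0, 0, 0], [0, 0, 0], [0, 0, 0], [0, 0, 0], [0, 0, 0], [0, 0, 0], [0, 0, 0], [0, 0, 0], [0, 0, 0], [0, 0, 0]], claw=0)

```text
t: 47.2
tool_pos: [0.6481, 0.0895, 0.1763]
tcp_rot: [0.001, 0.599, 0.801, 0.001]
contact_force: [0.4, 1.2, -0.2]
width: 0.999
grip_force: 0.0
```

```bash
python3 go.py .3555 .267 .17 207.5
```

```text
t 47.2 pos [0.6481 0.0895 0.1763] yaw 106.4 q6 1.29 w 0.999 F [ 0.4  1.2 -0.2]
dp [0.4215, -0.3843, 0.0092] rot [0.0004, 0.0009, -0.5616] dist 0.342
```

Request:
jog_arm(dp=[[0, 0, 0], [0.06, -0.055, 0], [0.13, -0.12, 0], [0.2, -0.18, 0], [0.27, -0.25, 0], [0.34, -0.31, 0], [0.4215, -0.3838, 0], [0.4215, -0.3838, 0], [0.4215, -0.3838, 0], [0.4215, -0.3838, 0]], rot=[[0, 0, -0.05], [0, 0, -0.11], [0, 0, -0.17], [0, 0, -0.23], [0, 0, -0.29], [0, 0, -0.35], [0, 0, -0.41], [0, 0, -0.47], [0, 0, -0.53], [0, 0, -0.5616]])

```text
t: 48.45
tool_pos: [0.3549, 0.2673, 0.1743]
tcp_rot: [0.0, -0.24, 0.971, 0.0]
contact_force: [0.6, 0.0, -0.1]
width: 1.004
grip_force: 0.0
```

Request:
jog_arm(dp=[[0, 0, 0], [0, 0, 0], [0, 0, 0], [0, 0, 0], [0, 0, 0], [0, 0, 0], [0, 0, 0], [0, 0, 0], [0, 0, 0], [0, 0, 0]], rot=[[0, 0, 0], [0, 0, 0], [0, 0, 0], [0, 0, 0], [0, 0, 0], [0, 0, 0], [0, 0, 0], [0, 0, 0], [0, 0, 0], [0, 0, 0]])

```text
t: 49.7
tool_pos: [0.3552, 0.2671, 0.174]
tcp_rot: [0.0, -0.238, 0.971, 0.0]
contact_force: [-0.1, -0.9, -0.0]
width: 1.001
grip_force: 0.0
```

```bash
python3 - <<'E'
from h import *
a=camera("top");blobs(a,.056,.076);print("c3");blobs(a,.085,.11)
w=camera("wrist");save("w7",w["img"])
for c in (a,w):print([(np.round(x["position"],3).tolist(),round(x["score"],2)) for x in nets.pinpoint("lever_pad",c)])
P=cloud(w);m=(P[...,2]>.012)&(P[...,2]<.035)
n,l,s,ce=cv2.connectedComponentsWithStats(m.astype(np.uint8))
for i in range(1,n):
    if s[i,4]>800: print(ce[i].round(),s[i],rect(P[l==i][:,:2]),P[l==i].mean(0).round(4),w["img"][l==i].mean(0).round())
E
python3 go.py .3555 .267 .02 207.5
```

```text
[400. 152.] 1043 (0.684, -0.0352, 80.6, 50.8, -73.5) z 0.0662
[367. 162.] 500 (0.6654, 0.0299, 50.9, 38.1, 16.2) z 0.0662
[306. 181.] 566 (0.6299, 0.1491, 50.4, 43.0, 16.2) z 0.0664
[224. 182.] 492 (0.6307, 0.3069, 48.9, 46.7, 44.1) z 0.0626
c3
[336. 168.] 1121 (0.6475, 0.0903, 80.3, 50.8, -73.7) z 0.0963
[([0.348, 0.267, 0.025], 0.79)]
[([0.345, 0.266, 0.023], 0.63)]
[109.  37.] [  65    0   62   67 1356] (0.3047, 0.0719, 53.2, 16.8, -11.3) [0.3022 0.0761 0.0239] [65. 54. 64.]
[580.  74.] [ 542    0   80  155 2396] (0.1726, 0.3827, 106.5, 13.2, 14.5) [0.1712 0.3795 0.0219] [50. 46. 39.]
[472. 125.] [ 425   78   94   95 6895] (0.2355, 0.331, 65.9, 65.3, 89.7) [0.2351 0.3298 0.0252] [217. 188. 114.]
[318. 231.] [ 291  200   55  107 2988] (0.3745, 0.2756, 84.9, 43.7, 27.4) [0.3582 0.2671 0.0237] [62. 63. 63.]
[504. 271.] [ 448  208  120  143 5032] (0.3303, 0.4296, 124.4, 82.2, 19.4) [0.3191 0.4268 0.0125] [110. 110. 107.]
[139. 304.] [  97  253   89  103 5830] (0.4893, 0.1633, 82.0, 51.2, 5.2) [0.4829 0.1629 0.0274] [22. 22. 23.]
[588. 292.] [ 554  255   86   80 2574] (0.2991, 0.513, 75.3, 65.5, 28.1) [0.3003 0.4948 0.0215] [41. 49. 57.]
t 49.9 pos [0.3552 0.2671 0.174 ] yaw -152.51 q6 -0.02 w 1.001 F [-0.1  0.2  0.9]
dp [-0.0004, -0.0003, 0.2567] rot [0.0, 0.0, -0.0001] dist 0.154
```

View pics/w7.png

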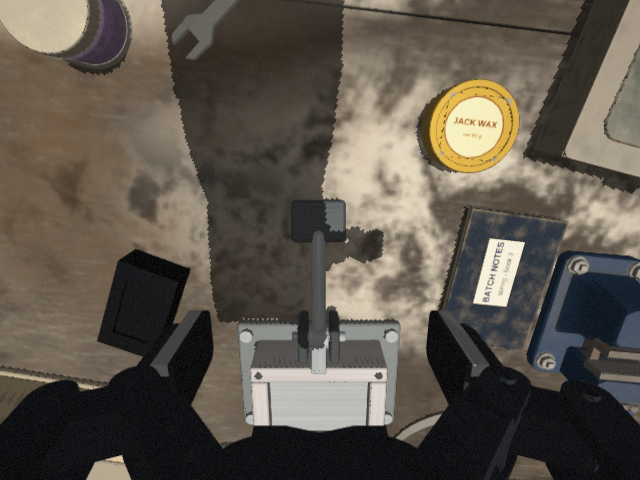

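The pressed brick is at (.6475,.0903), within 2 mm of its place. The pad, now down, is at (318,221), between the open fingers. Next I pinch it from above.

Request:
jog_arm(dp=[[0.0074, 0.0009, 0.08], [0.0074, 0.0009, 0.16], [0.0074, 0.0009, 0.21], [0.0074, 0.0009, 0.24], [0.0074, 0.0009, 0.258], [0.0074, 0.0009, 0.266], [0.0074, 0.0009, 0.266], [0.0074, 0.0009, 0.266], [0.0074, 0.0009, 0.266], [0.0074, 0.0009, 0.266]], rot=[[0, 0, 0], [0, 0, 0], [0, 0, 0], [0, 0, 0], [0, 0, 0], [0, 0, 0], [0, 0, 0], [0, 0, 0], [0, 0, 0], [0, 0, 0]])

```text
t: 51.15
tool_pos: [0.3512, 0.2656, 0.0147]
tcp_rot: [0.0, -0.238, 0.971, 0.0]
contact_force: [0.4, 0.6, -0.4]
width: 0.998
grip_force: 0.0
```

Request:
jog_arm(dp=[[0, 0, 0], [0, 0, 0], [0, 0, 0], [0, 0, 0], [0, 0, 0], [0, 0, 0], [0, 0, 0], [0, 0, 0], [0, 0, 0], [0, 0, 0]], rot=[[0, 0, 0], [0, 0, 0], [0, 0, 0], [0, 0, 0], [0, 0, 0], [0, 0, 0], [0, 0, 0], [0, 0, 0], [0, 0, 0], [0, 0, 0]], claw=1, grip_force=45)

```text
t: 52.4
tool_pos: [0.3518, 0.2643, 0.0145]
tcp_rot: [0.0, -0.237, 0.971, -0.002]
contact_force: [4.5, -8.4, 2.3]
width: 0.499
grip_force: 49.0
```

Request:
jog_arm(dp=[[0.001, 0, -0.008], [0.003, 0, -0.018], [0.005, 0, -0.03], [0.007, 0, -0.042], [0.0075, 0, -0.054], [0.007, 0, -0.066], [0.005, 0, -0.078], [0.003, 0, -0.088], [0, 0, -0.096], [0, 0, -0.098]], rot=[[0, 0, 0], [0, 0, 0], [0, 0, 0], [0, 0, 0], [0, 0, 0], [0, 0, 0], [0, 0, 0], [0, 0, 0], [0, 0, 0], [0, 0, 0]])

```text
t: 53.65
tool_pos: [0.3535, 0.2652, 0.0733]
tcp_rot: [0.002, -0.237, 0.971, -0.001]
contact_force: [13.6, -1.9, -13.4]
width: 0.501
grip_force: 47.4
```

```bash
python3 - <<'E'
from h import *
w=camera("scene");save("s2",w["img"][230:430,150:450].repeat(2,0).repeat(2,1))
for c in (w,camera("wrist")):print([(np.round(x["position"],3).tolist(),round(x["score"],2)) for x in nets.pinpoint("lever_pad",c)])
E
python3 go.py
```

```text
[([0.354, 0.265, 0.075], 0.83), ([0.639, 0.131, 0.055], 0.58)]
[]
t 53.85 pos [0.3536 0.2652 0.0733] yaw -152.57 q6 -0.02 w 0.494 F [12.8 -2.7 -7.8]
```

View pics/s2.png

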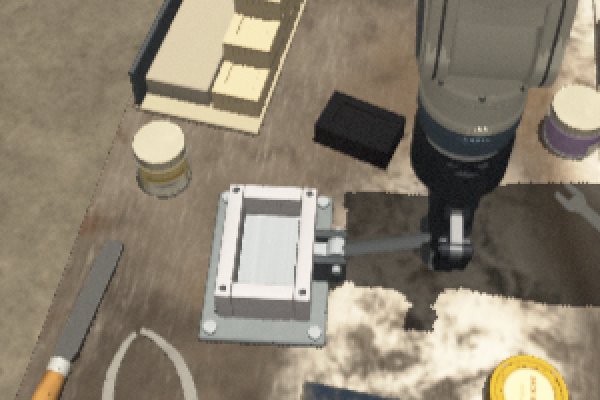

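The lever has followed, with its pad in the fingers at (450,240). A few mm more to the stop, then release.

Request:
jog_arm(dp=[[0, 0, -0.003], [-0.001, 0, -0.006], [-0.002, 0, -0.009], [-0.002, 0, -0.01], [-0.002, 0, -0.01], [-0.002, 0, -0.01], [-0.002, 0, -0.01], [-0.002, 0, -0.01], [-0.002, 0, -0.01], [-0.002, 0, -0.01]], rot=[[0, 0, 0], [0, 0, 0], [0, 0, 0], [0, 0, 0], [0, 0, 0], [0, 0, 0], [0, 0, 0], [0, 0, 0], [0, 0, 0], [0, 0, 0]])

```text
t: 55.1
tool_pos: [0.3544, 0.2656, 0.0777]
tcp_rot: [0.001, -0.237, 0.972, -0.001]
contact_force: [19.5, 0.5, -30.9]
width: 0.494
grip_force: 51.4
```

Request:
jog_arm(dp=[[0, 0, 0], [0, 0, 0], [0, 0, 0], [0, 0, 0], [0, 0, 0], [0, 0, 0], [0, 0, 0], [0, 0, -0.06], [0, 0, -0.12], [0, 0, -0.18]], rot=[[0, 0, 0], [0, 0, 0], [0, 0, 0], [0, 0, 0], [0, 0, 0], [0, 0, 0], [0, 0, 0], [0, 0, 0], [0, 0, 0], [0, 0, 0]], claw=0)

```text
t: 56.35
tool_pos: [0.3519, 0.266, 0.1883]
tcp_rot: [-0.0, -0.238, 0.971, -0.0]
contact_force: [0.2, -0.1, -0.2]
width: 0.998
grip_force: 0.0
```

```bash
python3 - <<'E'
from h import *
w=camera("wrist");a=camera("top");s=camera("scene")
for c in (w,a,s):print([(np.round(x["position"],3).tolist(),round(x["score"],2)) for x in nets.pinpoint("lever_pad",c)])
blobs(w,.06,.1,300,False)
blobs(a,.056,.076);print("c3");blobs(a,.085,.11)
E
python3 go.py
```

```text
[([0.352, 0.27, 0.077], 0.67)]
[([0.357, 0.271, 0.079], 0.92), ([0.675, 0.004, 0.082], 0.74)]
[([0.353, 0.267, 0.08], 0.75), ([0.648, 0.086, 0.084], 0.29)]
[317. 251.] 3068 (0.3706, 0.2739, 67.6, 44.1, 28.0) z 0.0774
[614. 325.] 2846 (0.3064, 0.5013, 41.9, 41.3, -67.8) z 0.0728
[607. 372.] 2349 (0.3453, 0.5245, 56.8, 27.4, -69.4) z 0.0725
[400. 152.] 1050 (0.6843, -0.0354, 80.6, 51.0, -73.6) z 0.0662
[366. 162.] 493 (0.6652, 0.0295, 50.5, 38.0, 16.2) z 0.0662
[306. 181.] 580 (0.6299, 0.1491, 50.1, 42.9, 16.0) z 0.0664
[224. 182.] 496 (0.6308, 0.3068, 48.4, 48.0, 5.8) z 0.0625
c3
[336. 168.] 1135 (0.6474, 0.0904, 79.9, 50.8, -73.5) z 0.0962
t 56.65 pos [0.3516 0.2658 0.1863] yaw -152.51 q6 -0.02 w 1.001 F [ 0.1 -0.3 -0.1]
```

```bash
python3 -c "
from h import *
print(ticket.close_job())"
```

```text
the job is handed in; nothing more can be done
None
```

The three loose bricks are laid in course 2, the pressed brick lies in course 3 over a joint, the lever is back up and the jar is standing. The job is handed in at about 57 s; the hand-in returned no verdict.

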